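Index the stoppering carousel to the open tube

TASK

Bring the one tube without a stopper under the stoppering head: pull the sprung T-knob in the middle of the tube carousel up out of its notch, turn the carousel with it until that tube stands beneath the head, and let it snap fully home in the notch there. Keep every tube standing in its well, and do not disturb the other things on the bench.

Things in the scene. Friction and masses are not known exactly. Their poses are not given: they have to be found in the camera images.
- press: Bench-top stoppering press, fixed to the table: white round base 252 mm across under a turning aluminium drum; column 165 mm from the centre axis. Arm, head and column reach 230 mm up; a fixed lever points outward from the column to 296 mm from the axis, 254 mm up. Origin: on the upright centre axis at table height; z up, x from the axis towards column and head.
- head (a point): Centre of the lower end of the stoppering head (a 23 mm cup holding a cork) on the press's arm, 157 mm above the table and 95 mm from the centre axis, straight above the well at the head. Stoppered tubes pass 7 mm below it.
- drum_top (a point): Centre of the drum's top face, 85 mm above the table, on the axis. The drum is 236 mm across, 55 mm tall, with ten 18 mm wells 36 degrees apart on a circle of 95 mm radius. Whenever the knob is home in a notch one well stands under the head, within about 2.5 mm. x axis: to the well that was at the head at the start.
- knob_grip (a point): Centre of the T-knob's black bar: 70 mm long (x axis), 16 mm wide (y axis, pinch it this way), 24 mm tall, on the centre axis, 238 mm above the table when home. Under it a 14 mm stem, then 58 mm below the bar's centre a 28 mm collar and a yoke with teeth. Keyed to the drum: it turns drum and tubes with it, only while pulled up. At the start the bar points to the head.
- knob (a joint): How far the T-knob is pulled up, m: 0 home in a notch, 0.010 teeth just clear of the notches, 0.018 upper stop; turn it at 0.012 to 0.016. A spring draws it down: the pull needed, weight included, is 8 to 9 N at first, 12 N at the stop. Notches every 36 degrees, one per well, about 1.4 degrees of play each way. Let go between notches it rests on the crown at 0.010.
- drum (a joint): Turn of the drum and knob, rad: 0 at the start, positive anticlockwise seen from above. Free to turn either way while the knob is up; friction about 0.06 N m. Locked while the knob is home.
- open_tube: The tube without a stopper: an empty glass test tube 16 mm across, 100 mm long, open at the top, standing upright in one of the two wells next to the head's well or the two after those (36 or 72 degrees to either side); 18 mm wells, so about 1 mm of play. Its top is 136 mm above the table. Origin: centre of its underside, 36 mm above the table; z along the tube.
- tube_under_head: A stoppered tube of the same size, standing under the head at the start; its cork, 19 mm across, stands 14 mm above the glass, to 150 mm above the table. Origin: centre of its underside, z along the tube.
- stoppered_a: A stoppered tube like the one under the head, in another of the four wells beside the head's. Origin: centre of its underside, z along the tube.
- stoppered_b: A stoppered tube like the one under the head, in another of the four wells beside the head's. Origin: centre of its underside, z along the tube.
- stoppered_c: A stoppered tube like the one under the head, in another of the four wells beside the head's. Origin: centre of its underside, z along the tube.
- stopper_dish: Bystander: steel dish 100 x 75 x 28 mm with corks, on the table beside the press. Origin: centre of its underside.
- forceps: Bystander: steel forceps 145 mm long lying on the table on the press's other side. Origin: middle, on the table.
- dish_stack: Bystander: three stacked clear culture dishes, 93 mm across, 45 mm high. Origin: centre of the underside.
- reagent_bottle: Bystander: amber bottle 72 mm across, 150 mm high. Origin: centre of the underside.
- beaker: Bystander: glass beaker 72 mm across, 90 mm high. Origin: centre of the underside.
- marker: Bystander: grey marker pen 118 mm long, lying. Origin: middle, on the table.

How it is judged:
By the outcome, as a careful person would: the job done as asked, in the order asked, and still so for the second after the job is handed in, with the robot touching nothing.
It also fails if it takes over 35 s, if anything falls off the work surface, if the arm or the gripper's body presses on something with over 40 N, if the wrist force passes 120 N, or if a joint passes its speed limit or range.

ROBOT

A 6-joint arm with a two-finger parallel gripper is mounted at the origin on the work surface. World frame = base frame: x ahead of the robot, y to its left, z up, the work surface at z = 0. Lengths are in m, angles in degrees, forces in N, time in s.
With the tool pointing down it reaches from about 0.3 to 0.875 m from the base axis. Payload 4.2 kg.
Tool frame: the origin (TCP) lies midway between the tips of the shut fingers; the grasp point (between the pads) lies 19 mm behind it; z points along the fingers, y is the direction in which the jaws open and shut (so a half turn about z gives the same grasp; the last joint's range is limited). The gripper opens to 85 mm and grips with 20 to 120 N. Pads are 22 mm wide; open, the fingers measure 114 mm over their backs; the gripper's body (76 mm by 85 mm) begins 54 mm behind the grasp point. The pads swing forward as they close: fully open they stand 13 mm farther back than shut.
Start: joints at [74.313, 18.312, 89.639, -0, 72.044, -1.146], TCP at [0.144, 0.557, 0.231] pointing down, gripper open.
Joint ranges: [-177.97, 177.97], [-48.28, 115.42], [12.27, 149.76], [-77.06, 257.06], [2.81, 150.46], [-146.56, 146.56]. Speed limits (degrees/s): [147.25, 147.25, 180, 180, 180, 180].

INTERFACE

Orientations are given as [roll, pitch, yaw] about the fixed x, y, z axes, in that order (R = Rz(yaw) Ry(pitch) Rx(roll)).
In Python, from cell import bot, optics gives the robot as it stands.
- The arm moves only by the tool drive_tool, never from a script. Its argument "series" is a list of rows, each a list of 5 numbers: the gripper's target within -1 to 1 (shut at 1, half-way at 0, fully open at -1), then the shift along the tool's x, y, z in cm, then the turn about the tool's z in rad. A call has 1 to 5 rows; each row shifts and turns the commanded pose from where the row before left it, along the tool's axes as they then stand; what a row does not reach is not made up. A row lasts 1/8 s, in which the tool goes at most 62.5 mm and 10.7 degrees, less where a joint would pass 70% of its speed; a pose out of reach is approached as far as the arm can. A call is refused whole if a number of a shift passes 6.25 or a number of a turn 0.188, either way. A call with a gripper value outside its range is refused whole. The fingers move at their own pace and stop on an object; "squeeze" is the grip in N (left out, the last holds). Time passes only in rows, so rows that do not move let the fingers close. It gives the time, the measured TCP pose, the force and the opening at its end, in the units of the state.
- bot.get_obs(): the state, without advancing time (a new reading comes with each control period).
- optics.read_camera(name): name is "scene" or "top"; returns (picture, depth): 400x640x3 uint8, blue, green, red; 400x640 float32, m along the optical axis (not along the pixel's ray), 0 where there is no reading.
- optics.calibration(name): a dict with "mtx" (3x3 intrinsics, pixels), "extrinsics" (4x4, takes a point from world to camera coordinates). Camera axes: x right, y down, z forward; pixel columns grow to the right and rows downward; lengths in m; the calibration is good to about 2 mm. A picture is of the moment at which its call begins. calibration takes no time and is no camera call.
- bot.job_done(): hands the job in, once; it reports no verdict.
Trained networks look in the newest picture that a camera, given by its name, has taken for a name from the list of things; names that differ only in an ending like _2 or _b are one class to them, and where a whole thing is asked for, a point or a joint stands for the part that bears it (a point fixed in the world has none). Each returns a list of dicts, best first, with "score" (0 to 1); they miss things now and then, are a little off and sometimes report something else, mostly with a low value. They report only what shows in the picture. A call takes as long as a camera call.
- optics.recognise(camera, label): "box" ([centre column, centre row, width, height] in pixels, round what is visible of it).
The state is a dict: "clock": time; "joint_positions": joint angles; "joint_vel": joint speeds; "joint_efforts": joint torques, N m; "ee_pos": TCP position; "orientation": TCP orientation; "wrist_force": force on the tool from outside, world axes, zero at the start; "wrist_torque": the same for the moment, N m; "width": opening from 0.0 (shut) to 1.0 (fully open).
Only numpy, scipy, OpenCV 4.12 (cv2) and the standard library are available. Lean on these libraries where they do the work, as an engineer would, in place of code of your own. Each camera call takes 0.05 s, during which the arm holds its last target. There are 200 camera calls.

## Working session

There is one attempt and no reset: what is moved stays moved. The work goes in short steps, Python scripts to look and compute and a tool call to move; the robot and the scene stay as the last step left them, time stands still between calls to the robot, and variables do not carry over. Pictures are saved under pics/ and viewed, about 8 in all and at most 12, crops included, and the job is handed in when it is done.

Besides the shell and the picture viewer there is one more tool, called after "Request:" as name(argument=value, ...) on one line, values as JSON. drive_tool: Moves the arm, as the interface text tells. Its arguments: {"type":"object","properties":{"series":{"type":"array","items":{"type":"array","items":{"type":"number"}}},"squeeze":{"type":"number"}},"required":["series"]}

```bash
mkdir -p pics; ls; cat > h.py <<'E'
import numpy as np, cv2
from cell import bot, optics
def shot(n,f=None):
    im,d=optics.read_camera(n)
    if f: cv2.imwrite('pics/'+f,im)
    return im,d
def world(n,u,v,z):
    c=optics.calibration(n);K=c['mtx'];T=c['extrinsics']
    p=np.linalg.inv(T)@np.r_[np.linalg.inv(K)@np.array([u,v,1])*z,1]
    return p[:3]
def pix(n,p):
    c=optics.calibration(n);q=c['extrinsics']@np.r_[p,1];q=c['mtx']@q[:3];return q[:2]/q[2]
def onplane(n,u,v,h):
    a=world(n,u,v,0.);b=world(n,u,v,1.);return a+(b-a)*(h-a[2])/(b[2]-a[2])
E
python3 - <<'E'
from h import *
print(bot.get_obs())
for n in ('scene','top'):
    im,d=shot(n,n+'0.png')
    print(n,np.linalg.inv(optics.calibration(n)['extrinsics'])[:3,3])
    for l in ('knob_grip','press','open_tube','tube_under_head','head'):
        for r in optics.recognise(n,l)[:5]:
            u,v=r['box'][:2];z=d[int(v),int(u)]
            print(l,round(r['score'],2),np.round(r['box']),np.round(world(n,u,v,z),3))
E
```

```text
pics
{'clock': 0.0, 'joint_positions': array([ 7.43148352e+01,  1.83511781e+01,  8.97073736e+01, -8.96888733e-05,
        7.20428969e+01, -1.14559796e+00]), 'joint_vel': array([-0.05368236,  0.00178495,  0.01464758,  0.07162111,  0.03775727,
        0.04824305]), 'joint_efforts': array([ 1.81966493e-04, -4.15533972e+01, -2.34164733e+01, -8.90714796e-05,
        8.25061288e-03, -3.49640402e-06]), 'ee_pos': array([0.14422001, 0.55612497, 0.23048034]), 'orientation': array([-1.79898570e+02, -1.94302153e-03,  1.65460459e+02]), 'wrist_force': array([-0.44301744, -1.04071357,  0.42610924]), 'wrist_torque': array([0.02687237, 0.01749765, 0.02542862]), 'width': 1.0016809205666768}
scene [1.06194599 0.81422528 1.0337012 ]
knob_grip 0.6 [317. 209.  54.  43.] [0.569 0.041 0.178]
press 0.93 [284. 234. 149.  93.] [ 0.653 -0.016  0.077]
open_tube 0.56 [320. 208.  50.  40.] [0.562 0.045 0.179]
tube_under_head 0.74 [290. 238.   9.  17.] [0.665 0.045 0.122]
tube_under_head 0.6 [285. 225.   7.  18.] [ 0.649 -0.009  0.119]
head 0.59 [282. 233. 151.  94.] [ 0.659 -0.014  0.085]
top [ 0.37737435 -0.00432599  2.04342293]
knob_grip 0.72 [312. 190.  59.  60.] [0.547 0.035 0.118]
knob_grip 0.49 [312. 188.  22.  31.] [0.543 0.034 0.251]
press 0.94 [321. 168.  74. 101.] [0.636 0.004 0.087]
open_tube 0.49 [314. 188.  20.  34.] [0.549 0.029 0.182]
open_tube 0.26 [357. 221.  34.  28.] [ 0.431 -0.148  0.023]
open_tube 0.2 [438. 236.  30.  27.] [ 0.375 -0.473  0.047]
head 0.74 [321. 167.  75.  99.] [0.643 0.005 0.079]
head 0.62 [313. 188.  60.  61.] [0.55  0.032 0.161]
```

```bash
python3 - <<'E'
import cv2
a=cv2.resize(cv2.imread('pics/scene0.png')[150:310,180:400],None,fx=3.6,fy=3.6,interpolation=2)
cv2.imwrite('pics/a.png',a)
b=cv2.resize(cv2.imread('pics/top0.png')[110:240,250:400],None,fx=4.5,fy=4.5,interpolation=2)
cv2.imwrite('pics/b.png',b)
E
```

```text
(no output)
```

View pics/a.png

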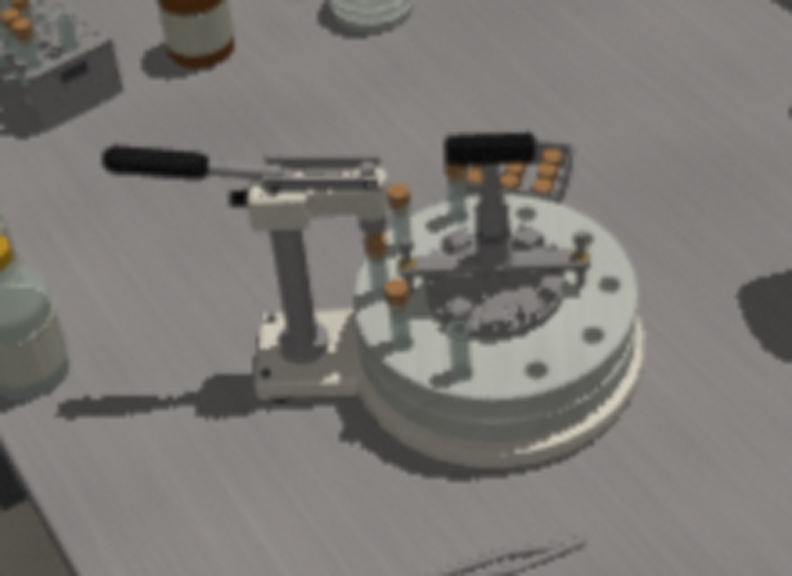

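View pics/b.png

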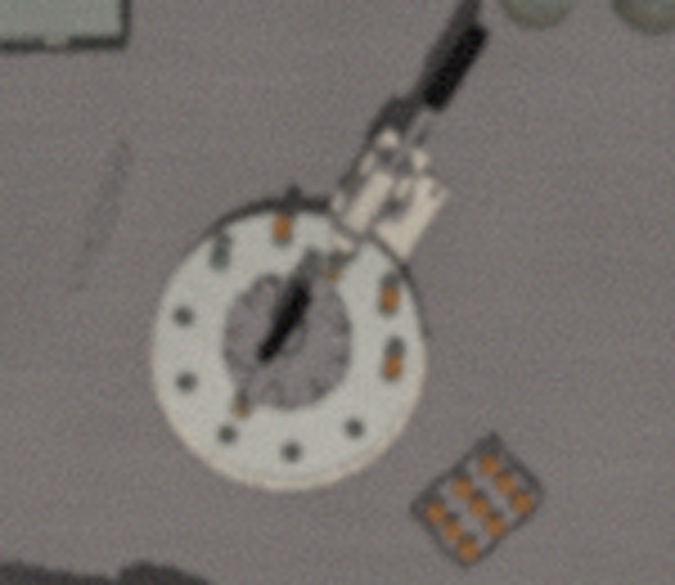

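The drum's T-knob bar points up-right in the top picture, towards the head. Orange corks sit at crop (283,228), (333,270), (390,297) and (393,365). The tube without a cork is at crop (220,250), two wells anticlockwise of the head, and the scene view agrees (crop 460,345). The drum must therefore turn 72° clockwise. Next I'll measure the axis and bar direction.

```bash
python3 - <<'E'
from h import *
from scipy.optimize import least_squares
def cloud(n):
    im,d=shot(n);c=optics.calibration(n)
    v,u=np.mgrid[:400,:640];q=np.linalg.inv(c['mtx'])@np.stack([u.ravel(),v.ravel(),np.ones(u.size)])*d.ravel()
    P=np.linalg.inv(c['extrinsics'])@np.vstack([q,np.ones(u.size)])
    return im,P[:3].T.reshape(400,640,3),d
for n in('top','scene'):
    im,P,d=cloud(n);dark=im.max(2)<60
    near=np.hypot(P[...,0]-.55,P[...,1]-.03)<.09
    m=near&(P[...,2]>.225)&(P[...,2]<.27)
    q=P[m];c=np.median(q,0);print(n,'bar',m.sum(),q.mean(0).round(4),(q.min(0)+q.max(0)).round(4)/2)
    w,V=np.linalg.eigh(np.cov(q[:,:2].T));print(' yaw',np.degrees(np.arctan2(V[1,1],V[0,1])),np.ptp((q[:,:2]-q[:,:2].mean(0))@V,axis=0))
    if n=='scene':continue
    # bar silhouette by colour, projected on z=.25
    m2=(dark&near&(P[...,2]>.2)).astype(np.uint8);k=cv2.findNonZero(m2);r=cv2.minAreaRect(k);print(r,onplane(n,*r[0],.25))
# drum wells (top), crop->pixel, at z=.085
W=np.array([(183,316),(186,382),(228,434),(291,452),(354,429)])/4.5+[250,110]
g=np.array([onplane('top',*p,.085)[:2] for p in W])
f=least_squares(lambda s:np.hypot(*(g-s[:2]).T)-.095,[.55,.03]);print('wells centre',f.x,f.fun.round(4))
a=np.degrees(np.arctan2(*(g-f.x[:2]).T[::-1]));print('well angles mod36',(a%36).round(1),a.round(0))
print('knob pix expected',pix('top',[*f.x,.25]),pix('scene',[*f.x,.238]))
E
```

```text
top bar 90 [0.5621 0.0327 0.2492] [0.5619  0.03265 0.24345]
 yaw 148.17027025056007 [0.01631638 0.06872904]
((312.84613037109375, 181.7307586669922), (4.437601566314697, 17.47305679321289), 33.690067291259766) [0.56454718 0.03125875 0.25      ]
scene bar 224 [0.5692 0.0378 0.2417] [0.5682  0.0353  0.23855]
 yaw 148.3366426955196 [0.01938099 0.06941147]
wells centre [0.56266786 0.03039562] [ 0.0003  0.0001 -0.0003  0.0001  0.0003]
well angles mod36 [3.9 3.7 4.  3.4 3.5] [  76.  112.  148. -177. -140.]
knob pix expected [313.07175037 182.24945908] [316.04719286 189.86883127]
```

Request:
drive_tool(series=[[-1,0,0,-5,0.1],[-1,0,0,-5,0.1],[-1,0,0,0,0.1],[-1,-5,-1.8,0,0],[-1,-5,-1.8,0,0]], squeeze=60)

```text
clock: 1.32
ee_pos: [0.211, 0.4726, 0.3312]
orientation: [180.0, 0.0, 148.4]
wrist_force: [0.2, 0.1, 0.2]
width: 1.002
```

Request:
drive_tool(series=[[-1,-5,-1.8,0,0],[-1,-5,-1.8,0,0],[-1,-5,-1.8,0,0],[-1,-5,-1.8,0,0],[-1,-5,-1.8,0,0]])

```text
clock: 1.95
ee_pos: [0.3766, 0.2639, 0.3316]
orientation: [179.9, 0.0, 148.3]
wrist_force: [1.1, 0.2, 0.2]
width: 1.0
```

Request:
drive_tool(series=[[-1,-5,-1.8,0,0],[-1,-5,-1.8,0,0],[-1,-5,-1.8,0,0],[-1,-5,-1.8,0,0],[-1,0,0,0,0]])

```text
clock: 2.58
ee_pos: [0.5097, 0.0963, 0.3307]
orientation: [-180.0, 0.0, 148.0]
wrist_force: [-0.9, 0.2, -0.1]
width: 0.999
```

Request:
drive_tool(series=[[-1,-4,-1.3,0,0],[-1,-4,-1.3,0,0],[-1,0,0,3,0],[-1,0,0,0,0],[-1,0,0,0,0]])

```text
clock: 3.2
ee_pos: [0.5623, 0.0356, 0.3024]
orientation: [179.9, 0.0, 148.3]
wrist_force: [-0.2, -0.5, 0.2]
width: 1.001
```

```bash
python3 - <<'E'
from h import *
im,d=shot('scene','s1.png')
o=bot.get_obs();print(o['ee_pos'],o['orientation'])
cv2.imwrite('pics/c.png',cv2.resize(im[100:290,220:420],None,fx=3,fy=3,interpolation=2))
E
```

```text
[0.56252504 0.03556406 0.30272276] [1.79917794e+02 9.59546762e-02 1.48335200e+02]
```

View pics/c.png

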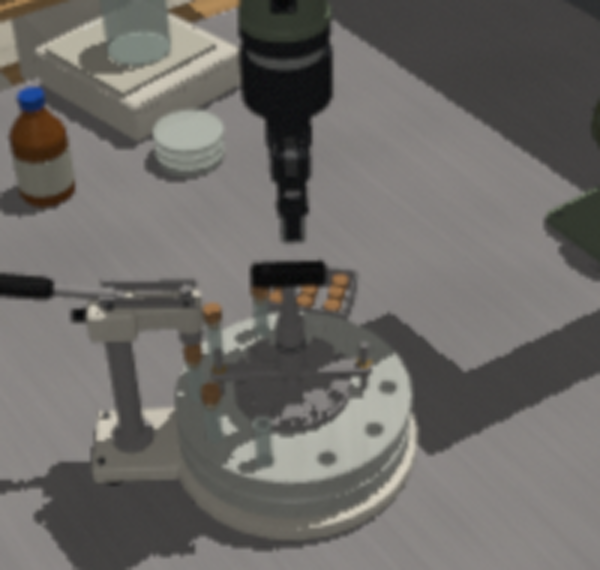

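The open gripper hangs above the knob bar (crop 288,272), in line with it. I'll shift it 3–4 mm onto the axis and go down.

Request:
drive_tool(series=[[-1,-0.2,-0.3,2.5,0],[-1,0,0,3,0],[-1,0,0,2.8,0],[-1,0,0,0,0],[0.3,0,0,0,0]])

```text
clock: 3.88
ee_pos: [0.5635, 0.0315, 0.2202]
orientation: [179.9, 0.2, 148.3]
wrist_force: [-0.2, -0.3, -0.3]
width: 0.816
```

Request:
drive_tool(series=[[0.3,0,0,0,0],[0.5,0,0,0,0],[0.8,0,0,0,0],[1,0,0,0,0],[1,0,0,0,0]])

```text
clock: 4.5
ee_pos: [0.5642, 0.0334, 0.2193]
orientation: [179.6, 0.1, 148.3]
wrist_force: [3.5, 6.9, 1.3]
width: 0.175
```

Request:
drive_tool(series=[[1,0,0,0,0],[1,0,0,0,0],[1,0,0,0,0]])

```text
clock: 4.88
ee_pos: [0.5642, 0.0334, 0.2193]
orientation: [179.7, 0.1, 148.3]
wrist_force: [3.3, 7.0, 1.9]
width: 0.176
```

Request:
drive_tool(series=[[1,0,0.2,0,0],[1,0,0,-0.5,0],[1,0,0,-0.5,0],[1,0,0,-0.4,0],[1,0,0,0,0]], squeeze=80)

```text
clock: 5.5
ee_pos: [0.5641, 0.0334, 0.2307]
orientation: [179.9, -0.1, 148.3]
wrist_force: [5.4, 4.0, -9.3]
width: 0.173
```

Request:
drive_tool(series=[[1,-0.1,0.2,-0.25,0],[1,0,0,0,0],[1,0,0,0,0]])

```text
clock: 5.88
ee_pos: [0.5642, 0.0335, 0.2337]
orientation: [-179.8, -0.2, 148.3]
wrist_force: [-1.8, -2.1, -10.2]
width: 0.168
```

Request:
drive_tool(series=[[1,0,-0.1,0,0.05],[1,0,0,0,0.1],[1,0,0,0,0.1],[1,0,0,0,0.1],[1,0,0,0,0.05]])

```text
clock: 6.5
ee_pos: [0.5648, 0.0341, 0.2344]
orientation: [180.0, -0.1, 125.3]
wrist_force: [1.1, 3.0, -10.2]
width: 0.175
```

```bash
python3 - <<'E'
from h import *
im,d=shot('scene','s2.png')
o=bot.get_obs();print(o['ee_pos'],o['orientation'],o['wrist_force'],o['wrist_torque'])
cv2.imwrite('pics/d.png',cv2.resize(im[130:290,220:420],None,fx=3.5,fy=3.5,interpolation=2))
E
```

```text
[0.56478589 0.03408014 0.23444572] [ 1.79961892e+02 -1.08138817e-01  1.25184689e+02] [  0.24064476   3.15663187 -10.4487743 ] [ 0.39394859 -0.18828885 -0.15856148]
```

View pics/d.png

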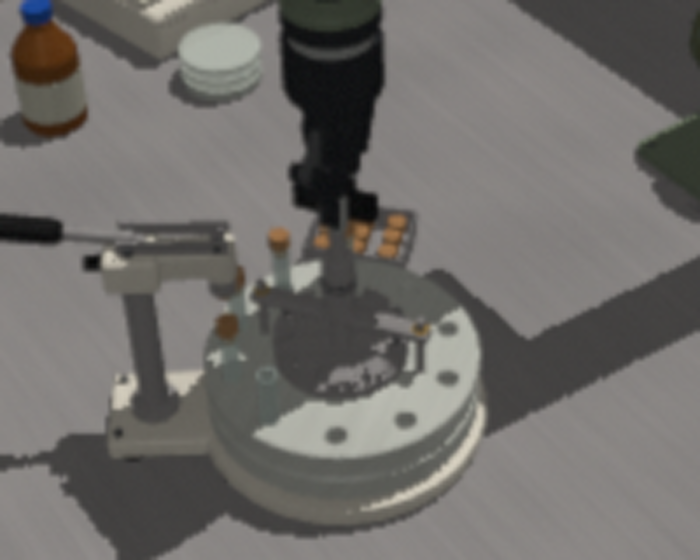

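The drum turns with the knob. All tubes are upright, and the open one (crop 265,380) is moving towards the head. I'll carry on with the remaining 49°.

Request:
drive_tool(series=[[1,0,0,0,0.1],[1,0,0,0,0.1],[1,0,0,0,0.1],[1,0,0,0,0.1],[1,0,0,0,0.1]])

```text
clock: 7.18
ee_pos: [0.5658, 0.0344, 0.2347]
orientation: [179.9, -0.1, 96.6]
wrist_force: [3.1, 5.3, -10.9]
width: 0.172
```

Request:
drive_tool(series=[[1,0,0,0,0.1],[1,0,0,0,0.1],[1,0,0,0,0.1],[1,0,0,0,0.05],[1,0,0,0,0]])

```text
clock: 7.8
ee_pos: [0.5665, 0.0344, 0.2349]
orientation: [179.8, -0.2, 76.7]
wrist_force: [5.9, 4.3, -10.4]
width: 0.174
```

```bash
python3 - <<'E'
from h import *
im,d=shot('scene','s3.png')
o=bot.get_obs();print(o['ee_pos'],o['orientation'],o['wrist_force'],o['wrist_torque'])
cv2.imwrite('pics/e.png',cv2.resize(im[130:290,220:420],None,fx=3.5,fy=3.5,interpolation=2))
t,d=shot('top')
E
```

```text
[0.56651749 0.03438527 0.23494606] [179.83406674  -0.190211    76.68493194] [  4.51023559   4.75275673 -10.74476804] [ 0.47442555 -0.59239747 -0.003359  ]
```

View pics/e.png

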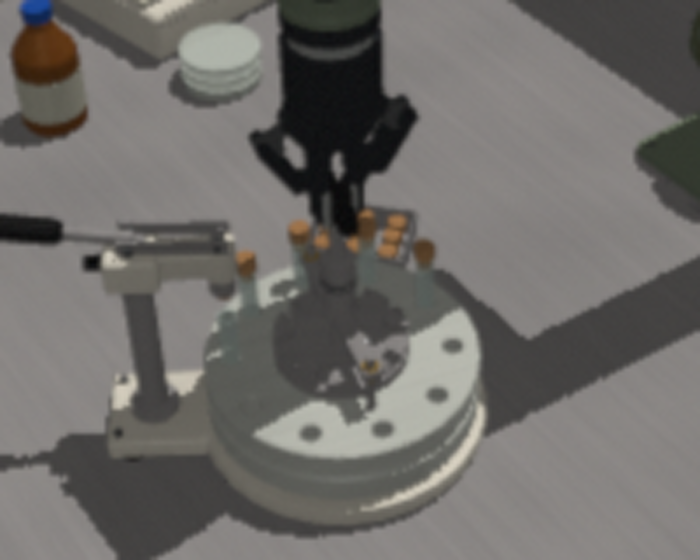

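Four corks now sit clockwise of the head, so the open tube should be under it. Before lowering, I'll compare the well angles with those at the start.

```bash
python3 - <<'E'
from h import *
c=np.array([.563,.0315])
for f,seeds,off,s in(('scene0',[(610,285),(593,335),(537,370)],(180,150),3.6),('s2',[(448,328),(447,378),(405,420),(336,435)],(220,130),3.5),('s3',[(453,345),(437,395),(382,428),(311,433)],(220,130),3.5)):
    g=255.-cv2.cvtColor(cv2.imread(f'pics/{f}.png'),cv2.COLOR_BGR2GRAY);A=[];R=[]
    for p in seeds:
        u,v=np.round(np.array(p)/s+off).astype(int);w=g[v-4:v+5,u-5:u+6];w=np.clip(w-np.median(w)-20,0,None)
        vv,uu=np.mgrid[v-4:v+5,u-5:u+6]
        q=onplane('scene',(w*uu).sum()/w.sum(),(w*vv).sum()/w.sum(),.083)[:2]-c
        A.append(np.degrees(np.arctan2(q[1],q[0])));R.append(np.hypot(*q))
    print(f,np.round(A,1),np.round(np.array(A)%36,1),np.round(R,3))
E
```

```text
scene0 [146.4 110.   74.7] [2.4 2.  2.7] [0.094 0.096 0.097]
s2 [163.1 123.6  87.8  52.5] [19.1 15.6 15.8 16.5] [0.091 0.095 0.097 0.097]
s3 [147.  110.9  75.1  40.2] [3.  2.9 3.1 4.2] [0.094 0.096 0.096 0.098]
```

Request:
drive_tool(series=[[1,0.15,0.1,0,0.01],[1,0,0,0,0],[1,0,0,0.4,0],[1,0,0,0.4,0],[1,0,0,0,0]])

```text
clock: 8.52
ee_pos: [0.5665, 0.0344, 0.2266]
orientation: [180.0, -0.0, 76.1]
wrist_force: [3.6, 1.1, -9.2]
width: 0.178
```

Request:
drive_tool(series=[[1,0,0,0.4,0],[1,0,0,0.3,0],[1,0,0,0,0],[1,0,0,0,0]])

```text
clock: 9.02
ee_pos: [0.5665, 0.0344, 0.22]
orientation: [180.0, -0.0, 76.1]
wrist_force: [3.3, 0.8, -7.7]
width: 0.17
```

Request:
drive_tool(series=[[1,0,0,0.15,0],[1,0,0,0,0],[0.3,0,0,0,0],[0.3,0,0,0,0],[0.3,0,0,0,0]])

```text
clock: 9.65
ee_pos: [0.5661, 0.0343, 0.2186]
orientation: [180.0, 0.0, 76.1]
wrist_force: [-0.7, 0.5, 0.2]
width: 0.35
```

Request:
drive_tool(series=[[0.3,0,0,-2,0],[0.3,0,0,-4,0],[0.3,0,0,-6,0],[0.3,0,0,-3,0],[0.3,0,0,0,0]])

```text
clock: 10.28
ee_pos: [0.5671, 0.0344, 0.3713]
orientation: [179.7, -0.1, 76.1]
wrist_force: [0.4, -0.1, -0.3]
width: 0.351
```

Request:
drive_tool(series=[[0.3,5,0,0,0],[0.3,6,0,0,0],[0.3,6,0,0,0],[0.3,6,0,0,0],[0.3,0,0,0,0]])

```text
clock: 10.9
ee_pos: [0.6214, 0.2615, 0.3644]
orientation: [-179.7, 0.1, 76.4]
wrist_force: [0.4, -0.5, -0.5]
width: 0.351
```

```bash
python3 - <<'E'
from h import *
print(bot.get_obs()['ee_pos'])
for n in('top','scene'):
    im,d=shot(n,n+'9.png');c=optics.calibration(n)
    v,u=np.mgrid[:400,:640];q=np.linalg.inv(c['mtx'])@np.stack([u.ravel(),v.ravel(),np.ones(u.size)])*d.ravel()
    P=(np.linalg.inv(c['extrinsics'])@np.vstack([q,np.ones(u.size)]))[:3].T
    q=P[(np.hypot(P[:,0]-.563,P[:,1]-.032)<.06)&(P[:,2]>.225)&(P[:,2]<.29)]
    w,V=np.linalg.eigh(np.cov(q[:,:2].T));print(n,len(q),q.mean(0).round(4),'yaw',np.degrees(np.arctan2(V[1,1],V[0,1])))
a=cv2.resize(cv2.imread('pics/scene9.png')[150:290,220:400],None,fx=3.3,fy=3.3,interpolation=2)
b=cv2.resize(cv2.imread('pics/top9.png')[120:240,250:370],None,fx=3.8,fy=3.85,interpolation=2)
cv2.imwrite('pics/f.png',a);cv2.imwrite('pics/g.png',b)
E
```

```text
[0.62140217 0.26152052 0.36438884]
top 85 [0.5619 0.0323 0.2484] yaw 75.88178224410223
scene 144 [0.5714 0.0403 0.2443] yaw 76.8591276147809
```

View pics/f.png

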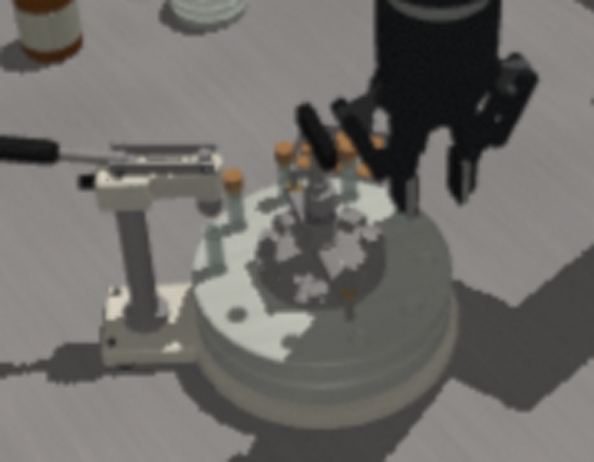

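View pics/g.png

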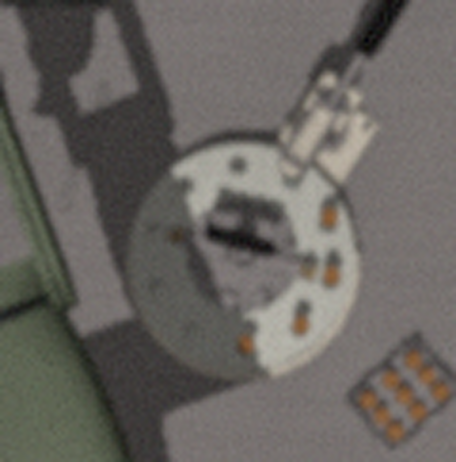

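The open glass tube stands under the head (scene crop 213,240). The four corked tubes are upright and clockwise of it, and the bar is back at its home height, turned 72°. I'll hand in.

```bash
python3 -c "
from cell import bot
print(bot.job_done())"
```

```text
the job is handed in; nothing more can be done
None
```

The open tube now stands under the stoppering head, with the knob home in that notch, and I handed the job in at about 11 s. I gripped the T-knob, pulled it up about 14 mm, turned the carousel 72° clockwise, lowered it into the notch, let go and moved the arm clear.

**Knob home:** the top camera put the bar at 0.248 m, against 0.249 m at the start. The gripper measured the same as its starting height or slightly lower (0.2186 m against 0.2193 m) when it let go.

**Turn:** the bar's direction went from 148.2° to 75.9° (top camera) and from 148.3° to 76.9° (scene camera). The scene reading is less certain, because the gripper partly hid the bar and its bar height came out about 3 mm higher than before.

**Tubes and bench:** the pictures show the glass tube without a cork under the head and all four corked tubes upright. The nearby things I could see, including the cork dish and the bottle, looked unmoved. I did not re-check the forceps, marker or beaker.

The wrist force in the move reports stayed below about 13 N, well under the limits. The hand-in itself gave no verdict.

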